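Put the solvent bottles away by cap colour

ROBOT

A 6-joint arm with a two-finger parallel gripper is mounted at the origin on the work surface. World frame = base frame: x ahead of the robot, y to its left, z up, the work surface at z = 0. Lengths are in m, angles in degrees, forces in N, time in s.
With the tool pointing down it reaches from about 0.35 to 0.875 m from the base axis. Payload 4.2 kg.
Tool frame: the origin (TCP) lies midway between the tips of the shut fingers; the grasp point (between the pads) lies 19 mm behind it; z points along the fingers, y is the line along which they close (so a half turn about z gives the same grasp; the last joint's range is limited). The gripper opens to 87 mm and grips with 3 to 60 N. Pads are 19 mm wide; open, the fingers measure 117 mm over their backs; the gripper's body (75 mm by 190 mm) begins 51 mm behind the grasp point.
Start: joints at [87.239, 22.042, 0.453, 0, -68.411, -14.817], TCP at [0.189, 0.596, 0.223] pointing down, gripper open.
Joint ranges: [-179.83, 179.83], [-69.29, 118.12], [-61.27, 80.66], [-181.25, 117.63], [-171.15, -9.14], [-177.46, 177.46]. Speed limits (degrees/s): [159.86, 159.86, 180, 180, 180, 180].

INTERFACE

Orientations are given as a 3x3 rotation matrix whose columns are the frame's x, y, z axes.
In Python, from station import * gives the robot as it stands.
- The arm moves only by the tool move_arm, never from a script. Its argument "targets" is text: rows parted by semicolons, each of 4 numbers parted by spaces: the shift along the world's x, y, z in units of 25 mm (1.0 is 25 mm), then the turn about the world's z in units of 5 degrees (1.0 is 5 degrees). In form: tx ty tz spin; .... A call has 1 to 10 rows; each row shifts and turns the commanded pose from where the row before left it; what a row does not reach is not made up. A row lasts 1/12 s, in which the tool goes at most 41.7 mm and 7.16 degrees, less where a joint would pass 70% of its speed; a pose out of reach is approached as far as the arm can. A call is refused whole if a number of a shift passes 1 or a number of a turn 1, either way. A call with a gripper value outside its range is refused whole. "gripper" is the finger opening in mm, from 0 to 87, set as the call begins (left out, the last holds). The fingers move at their own pace and stop on an object; the grip force is fixed at half the most. Time passes only in rows, so rows that do not move let the fingers close. It gives the time, the measured TCP pose, the force, the opening and the grip force at its end, in the units of the state.
- sense(): the state, without advancing time (a new reading comes with each control period).
- capture(name): name is "side" or "top" or "wrist"; returns a dict with "image" (420x560x3 uint8, blue, green, red), "fx", "fy", "cx", "cy" (pixels), "world_from_camera" (4x4, takes a point from camera to world coordinates); the wrist camera has in their place "hand_eye" (4x4, takes a point from camera to tool coordinates, whose origin is the TCP and whose axes are the flange's). Camera axes: x right, y up, looking along -z (the intrinsics and any distortion apply to the point x, -y, -z); pixel columns grow to the right and rows downward; lengths in m; the calibration is good to about 2 mm. A picture is of the moment at which its call begins: read the wrist's pose just before it. There is no depth.
- finish_job(): hands the job in; it is judged then, once.
The state is a dict: "time_s": time; "joints": joint angles; "joint_velocities": joint speeds; "effort": joint torques, N m; "tcp_pos": TCP position; "ee_rot": TCP orientation; "wrist_force": force on the tool from outside, world axes, zero at the start; "moment": the same for the moment, N m; "gripper_width": opening from 0.0 (shut) to 1.0 (fully open); "gripper_force": force on a finger pad.
Only numpy, scipy, OpenCV 4.12 (cv2) and the standard library are available. Lean on these libraries where they do the work, as an engineer would, in place of code of your own. Each camera call takes 0.05 s, during which the arm holds its last target. There are 200 camera calls.

TASK

Take the red-capped and the blue-capped bottle out of the sloping rack and stand each one upright in the spill tray of its cap's colour, next to the bottle already there. Set them down gently and let no bottle fall over; leave the white-capped bottle in the rack and everything else on the bench where it is.

Things in the scene. Friction and masses are not known exactly. Their poses are not given: they have to be found in the camera images.
- red_bottle: amber bottle, red cap, 130 mm tall, origin at centre of underside, z up through the cap. Body 58 mm in diameter to 75 mm up, shoulder to a 28 mm neck at 94 mm, cap 34 mm in diameter from 103 to 130 mm; 0.14 to 0.28 kg. Starts reclined in one of the rack's three bays (varies), cap leaning 0.6 rad from vertical to the rack's -x (robot) side
- blue_bottle: amber bottle, blue cap, 130 mm tall, origin at centre of underside, z up through the cap. Body 58 mm in diameter to 75 mm up, shoulder to a 28 mm neck at 94 mm, cap 34 mm in diameter from 103 to 130 mm; 0.14 to 0.28 kg. Starts reclined in one of the rack's three bays (varies), cap leaning 0.6 rad from vertical to the rack's -x (robot) side
- white_bottle: amber bottle, white cap, 130 mm tall, origin at centre of underside, z up through the cap. Body 58 mm in diameter to 75 mm up, shoulder to a 28 mm neck at 94 mm, cap 34 mm in diameter from 103 to 130 mm; 0.14 to 0.28 kg. Starts reclined in one of the rack's three bays (varies), cap leaning 0.6 rad from vertical to the rack's -x (robot) side. It belongs in the rack and stays there
- rack: fixed plywood rack, 150 mm (x) by 300 mm (y), about 95 mm high, origin at centre of underside. Three bays 64 mm wide at y = -100, 0, +100 mm; a bottle's underside centre rests at x = +20, z = 42 mm on a sloping ledge, its body against a sloping board, its lowest 45 mm between dividers, with a 16 mm lip in front; it lifts out along its own axis
- red_tray: fixed red plastic spill tray, 210 mm (its x) by 130 mm (its y), 30 mm high, walls and floor 5 mm thick; origin at centre of underside, z up. Stands to the left or the right. One red-capped bottle already stands in it, about 55 mm from the middle at its far (+x) end; the other end is free
- blue_tray: fixed blue plastic spill tray, 210 mm (its x) by 130 mm (its y), 30 mm high, walls and floor 5 mm thick; origin at centre of underside, z up. Stands to the left or the right. One blue-capped bottle already stands in it, about 55 mm from the middle at its near (-x) end; the other end is free
- red_standing: the red-capped amber bottle that already stands upright in the red tray; same shape and size as red_bottle, origin at the centre of its underside, z up. To be left where it is
- blue_standing: the blue-capped amber bottle that already stands upright in the blue tray; same shape and size as blue_bottle, origin at the centre of its underside, z up. To be left where it is
- dish: loose white ceramic dish on the bench between the robot and the rack, 90 mm across, 22 mm high; origin at the centre of its underside. To be left alone
- brush: loose brush lying on the bench between the robot and the rack, 160 mm long along its x axis, origin at its middle on the bench. To be left alone
Not all that is in view belongs to the job. What is meant by the blue_tray is not orange, and is the larger of those in its own colour.

How it is judged (in metres and radians):
At the end, for the whole second after the job is handed in: Red- and blue-capped rack bottles stand at rest on the floor of their own colour's tray, upright within 0.1 rad, underside under 12 mm above the tray's, within 80 mm (x) and 40 mm (y) of its middle; white-capped bottle, standing bottles, dish and brush within 30 mm of their starts (x of red_bottle in the frame of red_tray between -0.08 and 0.08 m and y of red_bottle in the frame of red_tray between -0.04 and 0.04 m and z of red_bottle in the frame of red_tray below 0.012 m and angle between each of red_bottle, blue_bottle's own z axis and vertical below 0.1 rad and linear speed of each of red_bottle, blue_bottle below 0.03 m/s and x of blue_bottle in the frame of blue_tray between -0.08 and 0.08 m and y of blue_bottle in the frame of blue_tray between -0.04 and 0.04 m and z of blue_bottle in the frame of blue_tray below 0.012 m and distance of each of red_standing, blue_standing, white_bottle, dish, brush from where it was at the start of the episode below 0.03 m); the robot touches nothing.
It fails at once if a bottle falls over or is tipped more than 1.1 rad from upright (angle between any of red_bottle, blue_bottle, white_bottle, red_standing, blue_standing's own z axis and vertical above 1.1 rad).
It fails at once if a bottle from the rack is dropped or slammed into a tray (faster than 0.5 m/s just above its floor, a fall of more than about 13 mm) ((z of red_bottle in the frame of red_tray below 0.02 m and horizontal distance between red_bottle and red_tray below 0.12 m and linear speed of red_bottle above 0.5 m/s) or (z of red_bottle in the frame of blue_tray below 0.02 m and horizontal distance between red_bottle and blue_tray below 0.12 m and linear speed of red_bottle above 0.5 m/s) or (z of blue_bottle in the frame of red_tray below 0.02 m and horizontal distance between blue_bottle and red_tray below 0.12 m and linear speed of blue_bottle above 0.5 m/s) or (z of blue_bottle in the frame of blue_tray below 0.02 m and horizontal distance between blue_bottle and blue_tray below 0.12 m and linear speed of blue_bottle above 0.5 m/s)).
It fails at once if the white-capped bottle, a standing bottle, the dish or the brush is moved more than 30 mm (distance of any of red_standing, blue_standing, white_bottle, dish, brush from where it was at the start of the episode above 0.03 m).
It also fails if it takes over 72 s, if anything falls off the work surface, if the arm or the gripper's body presses on something with over 40 N, if the wrist force passes 120 N, or if a joint passes its speed limit or range.

## Working session

There is one attempt and no reset: what is moved stays moved. The work goes in short steps, Python scripts to look and compute and a tool call to move; the robot and the scene stay as the last step left them, time stands still between calls to the robot, and variables do not carry over. Pictures are saved under pics/ and viewed, at most 10 in all, crops included, and the job is handed in when it is done.

Besides the shell and the picture viewer there is one more tool, called after "Call:" as name(argument=value, ...), one argument or row to a line, values as JSON. move_arm: Moves the arm, as the interface text tells. Its arguments: {"type":"object","properties":{"targets":{"type":"string"},"gripper":{"type":"number"}},"required":["targets"]}

```bash
mkdir -p pics
python3 - <<'E'
from station import *
import cv2,numpy as np
s=sense();print(s)
for n in("top","side"):
    c=capture(n);cv2.imwrite(f"pics/{n}0.png",c["image"])
    print(n,{k:np.round(v,4).tolist() if hasattr(v,'shape') else v for k,v in c.items() if k!="image"})
E
```

```text
{'time_s': 0.0, 'joints': array([ 8.72370735e+01,  2.20896057e+01,  3.80629143e-01, -2.87525512e-02,
       -6.84104737e+01, -1.48176797e+01]), 'joint_velocities': array([-0.1339929 ,  0.05514931, -0.0797124 , -0.05002022,  0.01721853,
       -0.02549855]), 'effort': array([ 1.96219848e-04, -3.90663779e+01,  1.87402368e+01,  4.21963871e+00,
        1.10471938e-02, -1.91434988e-04]), 'tcp_pos': array([0.18856938, 0.59525151, 0.22147819]), 'ee_rot': array([[ 9.53237048e-01, -3.02223110e-01, -5.66570460e-04],
       [-3.02223630e-01, -9.53234826e-01, -2.05983991e-03],
       [ 8.24565317e-05,  2.13474670e-03, -9.99997718e-01]]), 'wrist_force': array([ 1.30586856,  0.00386244, -0.07483819]), 'moment': array([-0.03482474,  0.0318584 ,  0.00536612]), 'gripper_force': 0.0, 'gripper_width': 1.0016640930950185}
top {'fx': 392.21297668488086, 'fy': 392.21297668488086, 'cx': 279.81998411081935, 'cy': 211.73318415537304, 'world_from_camera': [[-0.0041, 0.9853, -0.1708, 0.2902], [-1.0, -0.0043, -0.0013, -0.0919], [-0.002, 0.1708, 0.9853, 1.0079], [0.0, 0.0, 0.0, 1.0]]}
side {'fx': 426.2945916822262, 'fy': 426.2945916822262, 'cx': 283.38096030427994, 'cy': 210.28843371357777, 'world_from_camera': [[0.9387, 0.2601, -0.2263, 0.1859], [-0.3446, 0.7265, -0.5945, -0.8728], [0.0098, 0.6361, 0.7716, 1.0705], [0.0, 0.0, 0.0, 1.0]]}
```

View pics/top0.png

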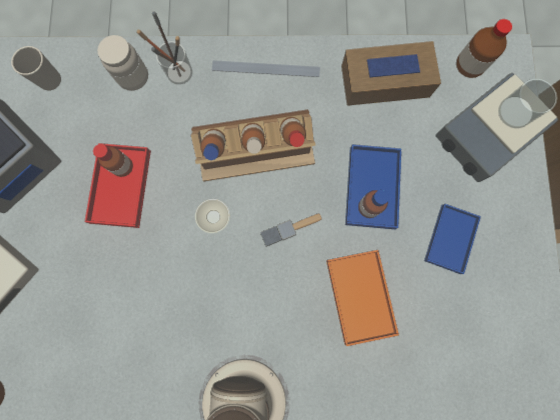

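View pics/side0.png

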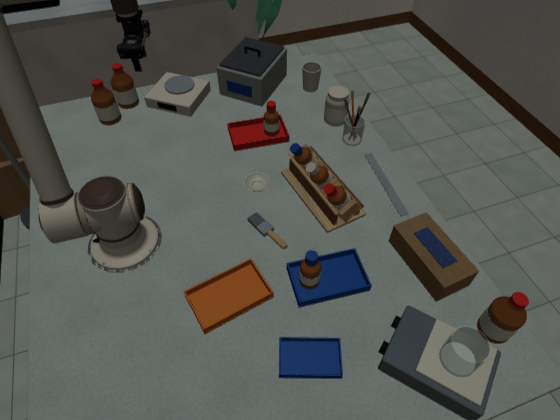

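The top view shows the rack with caps blue (212,150), white (254,146) and red (296,139). The red tray is at (118,186), with its standing cap at (101,151). The larger blue tray is at (374,187), with its standing cap at (380,198). The side view shows the same rack caps: blue (296,150), white (311,168) and red (331,190). Next I'll triangulate them.

```bash
cat > h.py <<'E'
import cv2,numpy as np
from station import *
def ray(c,p):
    T=np.array(c["world_from_camera"]);d=np.array([(p[0]-c["cx"])/c["fx"],-(p[1]-c["cy"])/c["fy"],-1.])
    d=T[:3,:3]@d;return T[:3,3],d/np.linalg.norm(d)
def tri(a,p,b,q):
    o1,d1=ray(a,p);o2,d2=ray(b,q)
    t=np.linalg.lstsq(np.c_[d1,-d2],o2-o1,rcond=None)[0]
    x,y=o1+t[0]*d1,o2+t[1]*d2;return (x+y)/2,np.linalg.norm(x-y)
def plane(c,p,z):
    o,d=ray(c,p);return o+d*(z-o[2])/d[2]
def mask(im,col):
    h=cv2.cvtColor(im,cv2.COLOR_BGR2HSV)
    if col=="blue":return cv2.inRange(h,(105,130,40),(130,255,255))
    if col=="white":return cv2.inRange(h,(0,0,120),(180,70,255))
    return cv2.inRange(h,(0,190,80),(4,255,255))|cv2.inRange(h,(174,190,80),(180,255,255))
def blobs(im,col,box,amin=15):
    x0,y0,x1,y1=box;m=mask(im,col)[y0:y1,x0:x1]
    n,l,s,c=cv2.connectedComponentsWithStats(m)
    return [(s[i,4],np.round(c[i]+[x0,y0],1).tolist(),(s[i,:4]+[x0,y0,0,0]).tolist()) for i in range(1,n) if s[i,4]>=amin]
E
python3 - <<'E'
from h import *
t,s=capture("top"),capture("side")
B={"rb":("red",(280,120,310,150),(318,178,345,205)),"bb":("blue",(198,135,228,165),(286,140,306,162)),"wb":("white",(243,137,265,156),(302,160,320,176)),
"rs":("red",(90,140,112,162),(262,98,280,115)),"bs":("blue",(368,190,392,210),(302,248,322,268))}
for k,(c,b1,b2) in B.items(): print(k,blobs(t["image"],c,b1),blobs(s["image"],c,b2))
for nm,c,im,bx in(("rt","red",t,(80,135,155,235)),("bt","blue",t,(340,140,406,235)),("rts","red",s,(222,110,295,152)),("bts","blue",s,(282,245,375,308))):
    m=mask(im["image"],c);x0,y0,x1,y1=bx;z=np.zeros_like(m);z[y0:y1,x0:x1]=m[y0:y1,x0:x1]
    z=cv2.morphologyEx(z,cv2.MORPH_OPEN,np.ones((3,3)))
    h=cv2.convexHull(cv2.findNonZero(z));print(nm,cv2.minAreaRect(h),cv2.approxPolyDP(h,5,True).reshape(-1,2).tolist())
a=np.vstack([cv2.resize(t["image"][100:240,80:410],None,fx=2.4,fy=2.4,interpolation=2)[:300],cv2.resize(s["image"][95:310,220:385],None,fx=1.3,fy=1.3)[:1].repeat(1,0)[:,:1].repeat(792,1)])
u=cv2.resize(t["image"][105:235,80:410],None,fx=2.4,fy=2.4,interpolation=2)
v=cv2.resize(s["image"][95:205,220:390],None,fx=2.4,fy=2.4,interpolation=2);w=cv2.resize(s["image"][240:310,275:378],None,fx=2.4,fy=2.4,interpolation=2)
o=np.zeros((600,800,3),np.uint8);o[:u.shape[0],:u.shape[1]]=u;o[320:320+v.shape[0],:v.shape[1]]=v;o[320:320+w.shape[0],420:420+w.shape[1]]=w
cv2.imwrite("pics/c1.png",o)
E
```

```text
rb [] [(np.int32(81), [328.2, 188.1], [324, 183, 10, 11])]
bb [] [(np.int32(86), [295.4, 148.1], [290, 143, 12, 10])]
wb [(np.int32(205), [253.5, 145.2], [247, 137, 15, 17])] []
rs [] [(np.int32(36), [270.8, 103.4], [267, 101, 8, 6])]
bs [(np.int32(241), [384.0, 197.4], [374, 190, 18, 20])] [(np.int32(144), [312.8, 257.0], [305, 251, 17, 17])]Traceback (most recent call last):
  File "<stdin>", line 9, in <module>
cv2.error: OpenCV(4.12.0) /io/opencv/modules/imgproc/src/convhull.cpp:143: error: (-215:Assertion failed) total >= 0 && (depth == CV_32F || depth == CV_32S) in function 'convexHull'
```

```bash
cat > /tmp/c.py <<'E'
from h import *
t,s=capture("top"),capture("side")
for n,p in(("t",(297,138)),("t",(211,150)),("t",(253,146)),("t",(101,151)),("t",(120,210)),("t",(374,160)),("t",(380,198)),("s",(311,168)),("s",(240,135)),("s",(340,270)),("t",(212,140)),("t",(292,128))):
    c={"t":t,"s":s}[n];print(n,p,cv2.cvtColor(c["image"],cv2.COLOR_BGR2HSV)[p[1],p[0]])
o=np.zeros((600,800,3),np.uint8)
def put(im,x0,y0,x1,y1,X,Y,f):
    u=cv2.resize(im[y0:y1,x0:x1],None,fx=f,fy=f,interpolation=cv2.INTER_CUBIC);o[Y:Y+u.shape[0],X:X+u.shape[1]]=u
    for x in range((x0+9)//10*10,x1,10):
        q=int((x+.5-x0)*f)+X;cv2.line(o,(q,Y),(q,Y+4),(0,255,0));x%20 or cv2.putText(o,str(x),(q-10,Y+14),0,.32,(0,255,0))
    for y in range((y0+9)//10*10,y1,10):
        q=int((y+.5-y0)*f)+Y;cv2.line(o,(X,q),(X+4,q),(0,255,0));cv2.putText(o,str(y),(X+5,q+3),0,.32,(0,255,0))
T,S=t["image"],s["image"]
put(T,190,105,320,185,0,0,3);put(T,82,138,155,232,400,0,2.6);put(T,340,138,410,234,600,0,2.6)
put(S,275,135,370,230,0,260,3.4);put(S,222,95,295,152,330,260,3);put(S,282,245,375,310,330,440,2.4);put(T,340,138,350,139,700,590,1)
cv2.imwrite("pics/c1.png",o)
E
python3 /tmp/c.py
```

```text
t (297, 138) [  1 161 171]
t (211, 150) [112 121 131]
t (253, 146) [ 20  30 179]
t (101, 151) [  1 158 192]
t (120, 210) [  1 158 192]
t (374, 160) [111 142 147]
t (380, 198) [110 144 149]
s (311, 168) [ 23  29 113]
s (240, 135) [  1 213 120]
s (340, 270) [109 196  91]
t (212, 140) [ 11 130 141]
t (292, 128) [ 11 135 144]
```

View pics/c1.png

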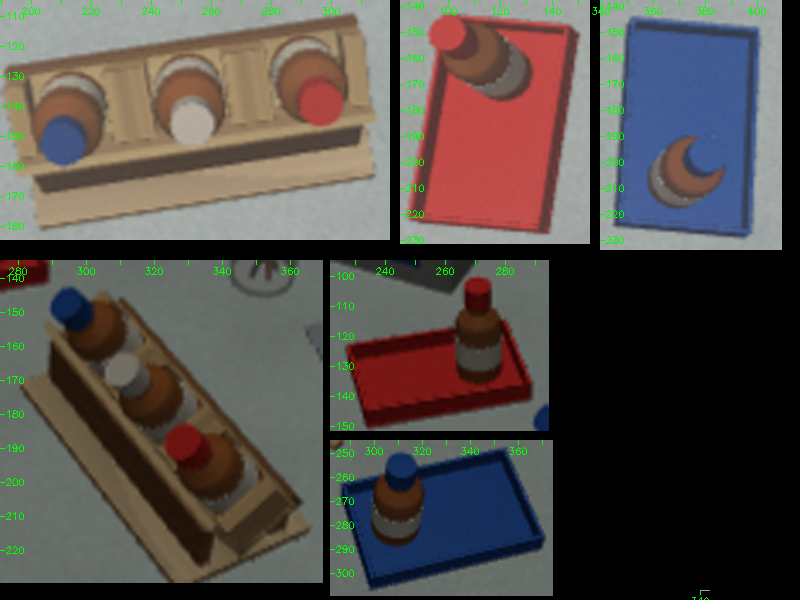

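The crops show the cap centres and the tray rim corners clearly. In the top view the red tray corners are (97,143), (150,148), (139,227) and (85,223), and the blue ones are (351,144), (400,148), (396,228) and (345,225).

```bash
cat > /tmp/d.py <<'E'
from h import *
import h
def mask(im,col):
    q=cv2.cvtColor(im,cv2.COLOR_BGR2HSV)
    if col=="blue":return cv2.inRange(q,(103,90,40),(130,255,255))
    if col=="white":return cv2.inRange(q,(0,0,90),(180,60,255))
    return cv2.inRange(q,(0,140,60),(5,255,255))|cv2.inRange(q,(174,140,60),(180,255,255))
h.mask=mask
t,s=capture("top"),capture("side")
P={}
B={"rb":("red",(280,120,310,150),(318,178,345,202)),"bb":("blue",(198,135,228,165),(286,140,306,162)),"wb":("white",(246,137,262,156),(304,162,319,176)),"rs":("red",(266,98,280,112),)}
for k,v in B.items():
    if k=="rs":continue
    g=[max(blobs(i["image"],v[0],b)) for i,b in zip((t,s),v[1:])]
    P[k]=tri(t,g[0][1],s,g[1][1]);print(k,g,np.round(P[k][0],4),P[k][1])
C={"red":([(97.4,143.8),(150.5,148.4),(139.7,227.2),(85.8,223.4)],[(281,115),(288.7,136.7),(234.3,145.7),(227.7,124)]),
"blue":([(351.5,144.9),(400.8,148.8),(397,228.4),(345.8,225.7)],[(356.2,250),(370.8,284.6),(299.5,302),(287.4,264.6)])}
# red side view: left=near-left, back right=far-left
for k,(a,b) in C.items():
    Q=[]
    for p,q in zip(a,b):
        r=tri(t,np.array(p)-.5,s,np.array(q)-.5);Q.append(r[0]);print(k,np.round(r[0],4),round(r[1],4))
    W=np.array([plane(t,np.array(p)-.5,.03) for p in a]);c=W.mean(0);x=(W[0]+W[1]-W[2]-W[3])/2
    print(k,"tri ctr",np.mean(Q,0).round(4),"z=.03 ctr",c.round(4),"len",np.linalg.norm(x),"yaw",np.degrees(np.arctan2(x[1],x[0])),"wid",np.linalg.norm(W[0]+W[3]-W[1]-W[2])/2)
d=P["bb"][0]-P["rb"][0];print("rack y axis",d,np.linalg.norm(d[:2]),np.degrees(np.arctan2(-d[0],d[1])))
print(plane(t,(100.6,150.5),.13),plane(t,(382,196),.13))
E
python3 /tmp/d.py
```

```text
rb [(np.int32(177), [296.2, 138.6], [290, 131, 14, 16]), (np.int32(105), [329.3, 188.4], [323, 183, 14, 11])] [ 0.611  -0.1293  0.1477] 0.0019983735142409128
bb [(np.int32(161), [210.4, 152.1], [204, 145, 14, 15]), (np.int32(90), [295.3, 147.8], [290, 143, 12, 10])] [0.5797 0.0672 0.1483] 0.0027672021117549858
wb [(np.int32(199), [253.6, 145.1], [247, 137, 15, 17]), (np.int32(78), [310.4, 166.6], [306, 162, 10, 10])] [ 0.5924 -0.0316  0.1532] 0.0007571239701611735
red [0.6459 0.3876 0.0276] 0.0033
red [0.6254 0.2427 0.0422] 0.001
red [0.4222 0.2571 0.0466] 0.0027
red [0.4349 0.3983 0.0325] 0.0038
red tri ctr [0.5321 0.3214 0.0372] z=.03 ctr [0.5325 0.3241 0.03  ] len 0.20895989698068976 yaw -4.07334469998356 wid 0.13847117242987098
blue [ 0.6419 -0.2788  0.0215] 0.0034
blue [ 0.6246 -0.4035  0.0343] 0.0004
blue [ 0.4191 -0.3837  0.0301] 0.0037
blue [ 0.4297 -0.2571  0.0218] 0.0078
blue tri ctr [ 0.5289 -0.3308  0.0269] z=.03 ctr [ 0.5262 -0.3301  0.03  ] len 0.21161898120079398 yaw -5.845309433824979 wid 0.12840575559726305
rack y axis [-0.03123382  0.19649086  0.00056086] 0.19895780895142542 9.032062498370799
[0.58952275 0.32747481 0.13      ] [ 0.47791761 -0.32453867  0.13      ]
```

Call:
move_arm(
  targets="0.7 -0.96 0.1 0.24;0.7 -0.96 0.1 0.24;0.7 -0.96 0.1 0.24;0.7 -0.96 0.1 0.24;0.7 -0.96 0.1 0.24;0.7 -0.96 0.1 0.24;0.7 -0.96 0.1 0.24;0.7 -0.96 0.1 0.24;0.7 -0.96 0.1 0.24;0.7 -0.96 0.1 0.24",
  gripper=87,
)

```text
time_s: 1.23
tcp_pos: [0.3643, 0.3545, 0.2479]
ee_rot: [[0.995, -0.096, 0.0], [-0.096, -0.995, 0.0], [0.0, -0.0, -1.0]]
wrist_force: [0.2, 0.4, -0.2]
gripper_width: 1.0
gripper_force: 0.0
```

Call:
move_arm(
  targets="0.7 -0.96 0 0.24;0.7 -0.96 0 0.24;0.7 -0.96 0 0.24;0.7 -0.96 0 0.24;0.7 -0.96 0 0.24;0.7 -0.96 0 0.24;0.7 -0.96 0 0.24;0.7 -0.96 0 0.24;0.7 -0.96 0 0.24;0.7 -0.96 0 0.24",
)

```text
time_s: 2.07
tcp_pos: [0.5394, 0.1145, 0.2478]
ee_rot: [[0.994, 0.113, 0.0], [0.113, -0.994, 0.0], [0.0, -0.0, -1.0]]
wrist_force: [0.0, 0.3, -0.9]
gripper_width: 1.001
gripper_force: 0.0
```

Call:
move_arm(
  targets="0.7 -0.96 0 0.24;0.7 -0.96 0 0.24;0 0 0 0;0 0 0 0",
)

```text
time_s: 2.4
tcp_pos: [0.5741, 0.0666, 0.247]
ee_rot: [[0.989, 0.15, -0.001], [0.15, -0.989, -0.0], [-0.001, 0.0, -1.0]]
wrist_force: [-0.0, 0.5, -0.6]
gripper_width: 1.002
gripper_force: 0.0
```

```bash
cat > w.py <<'E'
from h import *
import sys
s=sense();c=capture("wrist");cv2.imwrite(f"pics/{sys.argv[1]}.png",c["image"])
T=np.eye(4);T[:3,:3]=s["ee_rot"];T[:3,3]=s["tcp_pos"];c["world_from_camera"]=T@np.array(c["hand_eye"])
m=lambda im,col:0
print(np.round(s["tcp_pos"],4),np.round(s["ee_rot"][:,1],3),np.round(s["joints"],1),c["world_from_camera"].round(3).tolist(),s["gripper_width"],s["time_s"])
h=cv2.cvtColor(c["image"],cv2.COLOR_BGR2HSV)
col=sys.argv[2] if len(sys.argv)>2 else "blue"
m=cv2.inRange(h,(103,90,40),(130,255,255)) if col=="blue" else cv2.inRange(h,(0,140,60),(5,255,255))|cv2.inRange(h,(174,140,60),(180,255,255))
n,l,st,ce=cv2.connectedComponentsWithStats(m)
for i in range(1,n):
    if st[i,4]>150: print(st[i],ce[i].round(1),plane(c,ce[i],.146).round(4))
E
python3 w.py w1 blue
```

```text
[0.5741 0.0666 0.247 ] [ 0.15  -0.989  0.   ] [ 22.7  16.6  -4.1  -0.  -69.4  76. ] [[0.151, 0.948, 0.28, 0.651], [-0.989, 0.145, 0.042, 0.077], [-0.001, -0.283, 0.959, 0.408], [0.0, 0.0, 0.0, 1.0]] 1.0022347926479762 2.4
[ 254  169   41   51 1758] [274.3 194.4] [0.5858 0.0695 0.146 ]
[ 520  176   40   82 1610] [545.9 229.4] [ 0.5903 -0.1562  0.146 ]
```

View pics/w1.png

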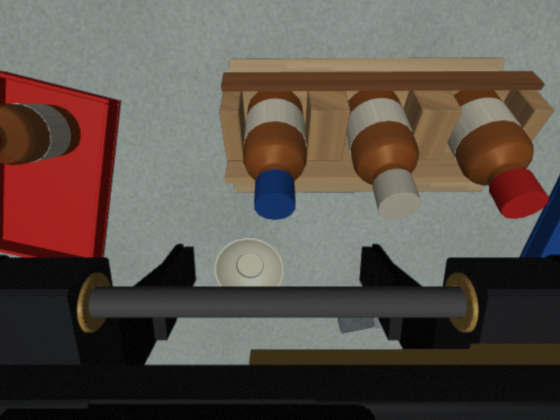

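The wrist view shows the blue cap at (274,194), clear of the fingers. Intersecting it with the top-view ray puts the cap centre at (0.5835, 0.069, 0.137).

Call:
move_arm(
  targets="0.2 0.05 -0.4 0;0.2 0.05 -0.6 0;0 0 -0.7 0;0 0 -0.7 0;0 0 -0.7 0;0 0 -0.7 0;0 0 -0.7 0;0 0 -0.4 0;0 0 -0.2 0;0 0 0 0",
)

```text
time_s: 3.28
tcp_pos: [0.583, 0.0708, 0.1189]
ee_rot: [[0.988, 0.154, -0.002], [0.154, -0.988, -0.001], [-0.002, 0.0, -1.0]]
wrist_force: [0.3, 0.4, 0.1]
gripper_width: 1.003
gripper_force: 0.0
```

Call:
move_arm(
  targets="0 0 0 0;0 0 0 0;0 0 0 0;0 0 0 0;0 0 0 0;0 0 0 0;0 0 0 0;0 0 0 0",
  gripper=25,
)

```text
time_s: 3.95
tcp_pos: [0.5838, 0.0703, 0.1201]
ee_rot: [[0.988, 0.153, 0.0], [0.153, -0.988, 0.0], [0.0, -0.0, -1.0]]
wrist_force: [-0.5, -0.5, -0.5]
gripper_width: 0.476
gripper_force: 0.0
```

Call:
move_arm(
  targets="0 0 0 0;0 0 0 0;0 0 0 0;0 0 0 0",
)

```text
time_s: 4.28
tcp_pos: [0.5837, 0.0703, 0.12]
ee_rot: [[0.988, 0.153, -0.0], [0.153, -0.988, -0.0], [-0.0, 0.0, -1.0]]
wrist_force: [-0.8, 0.5, -0.0]
gripper_width: 0.38
gripper_force: 30.0
```

Call:
move_arm(
  targets="-0.2 -0.03 0.3 0;-0.33 -0.05 0.5 0;-0.33 -0.05 0.5 0;-0.33 -0.05 0.5 0;-0.33 -0.05 0.5 0;-0.33 -0.05 0.5 0;-0.33 -0.05 0.5 0;0 0 0.8 0;0 0 0.8 0;0 0 0.4 0",
)

```text
time_s: 5.12
tcp_pos: [0.5293, 0.062, 0.2552]
ee_rot: [[0.988, 0.154, 0.003], [0.154, -0.988, 0.001], [0.003, -0.0, -1.0]]
wrist_force: [0.3, 0.3, -2.6]
gripper_width: 0.379
gripper_force: 30.0
```

```bash
cat > v.py <<'E'
from h import *
import sys
o=np.zeros((420,800,3),np.uint8)
s=capture("side")["image"];t=capture("wrist")["image"]
x,y=int(sys.argv[2]),int(sys.argv[3])
o[:,:400]=cv2.resize(s[y:y+210,x:x+200],(400,420));o[:300,400:]=cv2.resize(t,(400,300))
cv2.imwrite(f"pics/{sys.argv[1]}.png",o)
E
python3 v.py v1 200 20
```

```text
(no output)
```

View pics/v1.png

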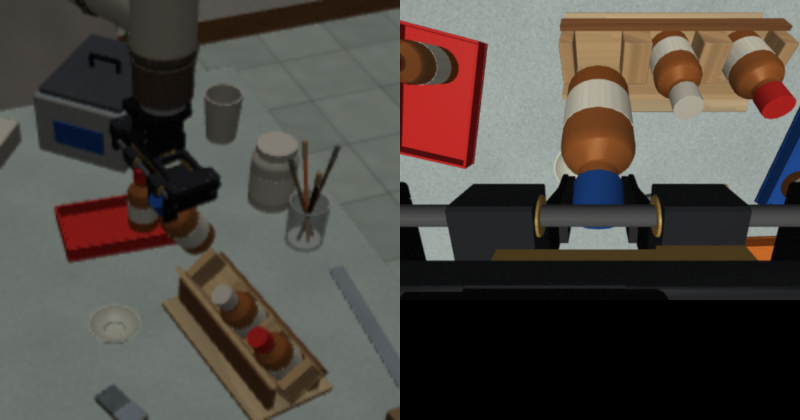

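The bottle is held at its 0.6 rad lean and there is no swing at the pads. I plan to stand it upright by pushing its base against the fixed rack's near board, so I need that board's location.

Run:
```python
from h import *
t,s=capture("top"),capture("side")
for p,q in(((199,162),(289.2,154.5)),((314.5,145),(337,217))): print(tri(t,p,s,q))
for p in((213,159.5),(290,149)): print(plane(t,p,.095))
g=cv2.cvtColor(t["image"],cv2.COLOR_BGR2GRAY);print(g[145:192,222])
for r in range(145,192,4): print(r,plane(t,(222,r),.09)[0].round(4),end=" ")
print(plane(t,(212,215),.022),plane(t,(222,178),0.01))
```

```text
(array([0.57498495, 0.10570308, 0.0870641 ]), np.float64(0.002327555518917299))
(array([ 0.62334818, -0.17845213,  0.06651897]), np.float64(0.0006140918230941527))
[0.57744915 0.07037566 0.095     ]
[ 0.60307719 -0.11609093  0.095     ]
[ 74  76  79  70  59  59  73  73  75  76  77  77  77  73  63  62  58  61
  72  72  72  89 145 157 156 159 160 161 161 163 165 162 138 126 168 177
 177 180 180 176 175 177 178 178 176 177 179]
145 0.6158 149 0.6056 153 0.5954 157 0.5852 161 0.5751 165 0.5651 169 0.555 173 0.545 177 0.535 181 0.5251 185 0.5152 189 0.5054 [0.4534773 0.0822214 0.022    ] [0.55368129 0.06061794 0.01      ]
```

Call:
move_arm(
  targets="-0.7 -0.1 0 0;-0.9 -0.15 0 0;-0.9 -0.15 0 0;-0.2 0 -0.6 0;0 0 -0.9 0;0 0 -0.9 0;0 0 -0.9 0;0 0 -0.9 0;0 0 -0.6 0;0 0 0 0",
)

```text
time_s: 6.15
tcp_pos: [0.4579, 0.0506, 0.1279]
ee_rot: [[0.988, 0.152, -0.011], [0.152, -0.988, -0.004], [-0.011, 0.002, -1.0]]
wrist_force: [-1.1, -0.6, -2.9]
gripper_width: 0.378
gripper_force: 30.0
```

Call:
move_arm(
  targets="0.3 0.05 0 0;0.3 0.05 0 0;0.3 0.05 0 0;0.3 0.05 0 0;0.3 0.05 0 0;0.3 0.05 0 0;0.3 0.05 0 0;0.3 0.05 0 0;0 0 0 0",
)

```text
time_s: 6.9
tcp_pos: [0.5127, 0.0579, 0.1338]
ee_rot: [[0.988, 0.152, -0.023], [0.152, -0.988, -0.009], [-0.024, 0.006, -1.0]]
wrist_force: [-26.3, -3.8, 25.6]
gripper_width: 0.381
gripper_force: 29.9
```

```bash
python3 v.py v2 200 20
```

```text
(no output)
```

View pics/v2.png

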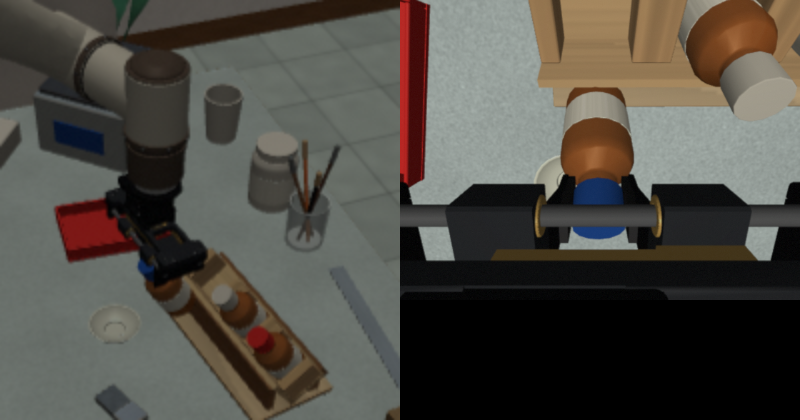

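Call:
move_arm(
  targets="0 0 0.3 0;0.1 0.02 0.3 0;0.2 0.03 0.2 0;0.2 0.03 0.2 0;0.2 0.03 0.1 0;0.2 0.03 0.1 0;0 0 0 0",
)

```text
time_s: 7.58
tcp_pos: [0.5458, 0.0659, 0.1628]
ee_rot: [[0.988, 0.153, 0.001], [0.153, -0.988, 0.0], [0.001, 0.0, -1.0]]
wrist_force: [-2.0, -0.3, -1.3]
gripper_width: 0.38
gripper_force: 30.0
```

```bash
python3 v.py v3 200 20
```

```text
(no output)
```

View pics/v3.png

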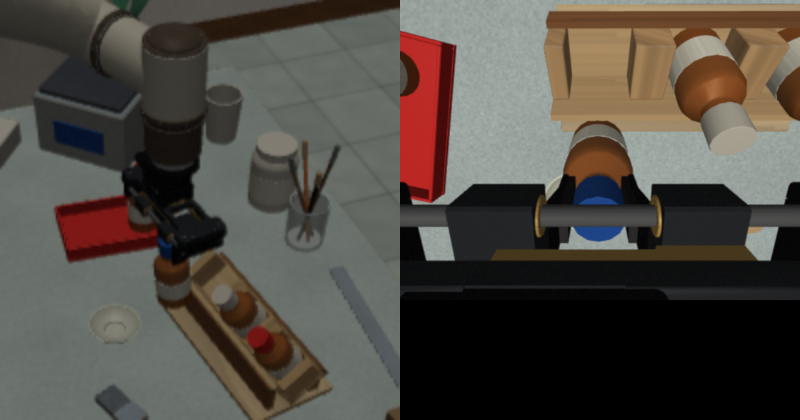

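The bottle now looks upright in both views. I'll carry it to the free far end of the blue tray.

Call:
move_arm(
  targets="-0.2 0 0.4 0;-0.1 0 0.7 0;0 0 0.9 0;0 0 0.9 0;0 0 0.9 0;0 0 0.8 0;0.1 -0.3 0.6 0;0.1 -0.6 0.3 0;0.1 -0.8 0 0;0.1 -0.8 0 0",
)

```text
time_s: 8.52
tcp_pos: [0.5472, 0.0029, 0.302]
ee_rot: [[0.988, 0.155, 0.004], [0.155, -0.988, 0.001], [0.004, -0.0, -1.0]]
wrist_force: [0.1, -0.7, -2.5]
gripper_width: 0.379
gripper_force: 30.0
```

Call:
move_arm(
  targets="0.13 -0.8 0 0;0.13 -0.8 0 0;0.13 -0.8 0 0;0.13 -0.8 0 0;0.13 -0.8 0 0;0.13 -0.8 0 0;0.13 -0.8 0 0;0.1 -0.8 0 0;0.1 -0.8 0 0;0.1 -0.8 0 0",
)

```text
time_s: 9.35
tcp_pos: [0.5772, -0.1979, 0.3011]
ee_rot: [[0.988, 0.154, 0.002], [0.154, -0.988, -0.001], [0.002, 0.001, -1.0]]
wrist_force: [0.6, 0.5, -2.2]
gripper_width: 0.383
gripper_force: 30.0
```

Call:
move_arm(
  targets="0 -0.8 0 0;0 -0.8 0 0;0 -0.8 0 0;0 -0.8 0 0;0 -0.8 0 0;0 -0.5 0 0;0 -0.4 0 0;0 -0.2 0 0;0 0 0 0",
)

```text
time_s: 10.1
tcp_pos: [0.5769, -0.325, 0.3]
ee_rot: [[0.988, 0.153, 0.0], [0.153, -0.988, -0.0], [0.0, 0.0, -1.0]]
wrist_force: [0.3, 1.2, -1.7]
gripper_width: 0.379
gripper_force: 30.0
```

Call:
move_arm(
  targets="0 -0.2 -0.5 0;0 -0.1 -0.8 0;0 0 -0.9 0;0 0 -0.9 0;0 0 -0.9 0;0 0 -0.9 0;0 0 -0.9 0;0 0 -0.7 0;0 0 -0.4 0;0 0 0 0",
)

```text
time_s: 10.93
tcp_pos: [0.5758, -0.3305, 0.125]
ee_rot: [[0.988, 0.154, -0.005], [0.154, -0.988, 0.002], [-0.004, -0.003, -1.0]]
wrist_force: [-0.0, 0.7, -3.1]
gripper_width: 0.376
gripper_force: 30.0
```

```bash
python3 v.py v4 240 130
```

```text
(no output)
```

View pics/v4.png

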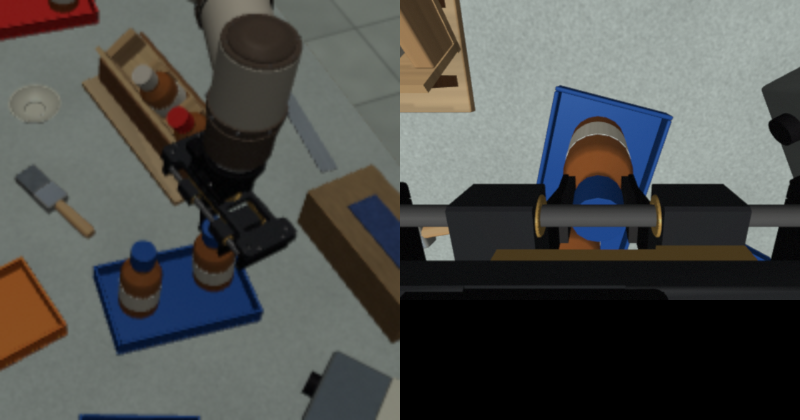

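The left view shows the held blue bottle upright over the free end, with its base at about (213,283), inside the tray walls. Now I'll lower it gently.

Call:
move_arm(
  targets="0 0 -0.15 0;0 0 -0.15 0;0 0 -0.1 0;0 0 -0.1 0;0 0 -0.1 0;0 0 -0.1 0;0 0 0 0",
)

```text
time_s: 11.62
tcp_pos: [0.5766, -0.3318, 0.1093]
ee_rot: [[0.988, 0.153, -0.001], [0.153, -0.988, 0.0], [-0.001, -0.001, -1.0]]
wrist_force: [0.6, -0.0, -1.8]
gripper_width: 0.381
gripper_force: 30.0
```

Call:
move_arm(
  targets="0 0 -0.1 0;0 0 -0.1 0;0 0 0 0",
)

```text
time_s: 11.87
tcp_pos: [0.5766, -0.3318, 0.1044]
ee_rot: [[0.988, 0.153, -0.001], [0.153, -0.988, 0.001], [-0.001, -0.001, -1.0]]
wrist_force: [0.1, 0.4, -2.0]
gripper_width: 0.38
gripper_force: 30.0
```

Call:
move_arm(
  targets="0 0 -0.08 0;0 0 -0.08 0;0 0 0 0",
)

```text
time_s: 12.12
tcp_pos: [0.5785, -0.3322, 0.1033]
ee_rot: [[0.988, 0.154, 0.004], [0.154, -0.988, -0.002], [0.003, 0.002, -1.0]]
wrist_force: [-0.1, 1.6, 5.4]
gripper_width: 0.381
gripper_force: 30.0
```

Call:
move_arm(
  targets="0 0 -0.1 0;0 0 0 0",
)

```text
time_s: 12.28
tcp_pos: [0.5798, -0.3324, 0.103]
ee_rot: [[0.988, 0.155, 0.007], [0.155, -0.988, -0.003], [0.007, 0.004, -1.0]]
wrist_force: [0.1, 2.6, 10.6]
gripper_width: 0.379
gripper_force: 30.0
```

Call:
move_arm(
  targets="0 0 0 0;0 0 0 0;0 0 0 0;0 0 0 0;0 0 0 0;0 0 0 0;0 0 0 0",
  gripper=70,
)

```text
time_s: 12.87
tcp_pos: [0.5768, -0.332, 0.0982]
ee_rot: [[0.988, 0.153, -0.001], [0.153, -0.988, 0.0], [-0.001, -0.0, -1.0]]
wrist_force: [-0.1, -0.4, -0.2]
gripper_width: 0.773
gripper_force: 0.0
```

Call:
move_arm(
  targets="0 0 0.4 0;0 0 0.8 0;0 0 0.9 0;0 0 0.9 0;0 0 0.9 0;0 0 0.9 0;0 0 0.9 0;0 0 0 0",
  gripper=87,
)

```text
time_s: 13.53
tcp_pos: [0.5791, -0.3334, 0.2481]
ee_rot: [[0.988, 0.154, 0.01], [0.154, -0.988, -0.005], [0.009, 0.007, -1.0]]
wrist_force: [1.4, 0.2, 1.0]
gripper_width: 0.996
gripper_force: 0.0
```

```bash
python3 v.py v5 240 130; python3 w.py w5 blue
python3 - <<'E'
from h import *
t=capture("top");cv2.imwrite("pics/t5.png",t["image"])
E
```

```text
[ 0.5773 -0.332   0.2428] [ 0.153 -0.988  0.001] [-16.   25.3   8.6  -0.  -73.  114.8] [[0.154, 0.949, 0.276, 0.654], [-0.988, 0.148, 0.043, -0.322], [0.0, -0.279, 0.96, 0.404], [0.0, 0.0, 0.0, 1.0]] 1.0013095387747772 13.6333
[  200   119   149   168 13590] [274.  202.4] [ 0.584  -0.3299  0.146 ]
[232 317  31   9 213] [247.1 320.3] [ 0.4739 -0.3227  0.146 ]
[ 342  317   61   32 1128] [370.2 336.4] [ 0.4744 -0.4338  0.146 ]
```

View pics/v5.png

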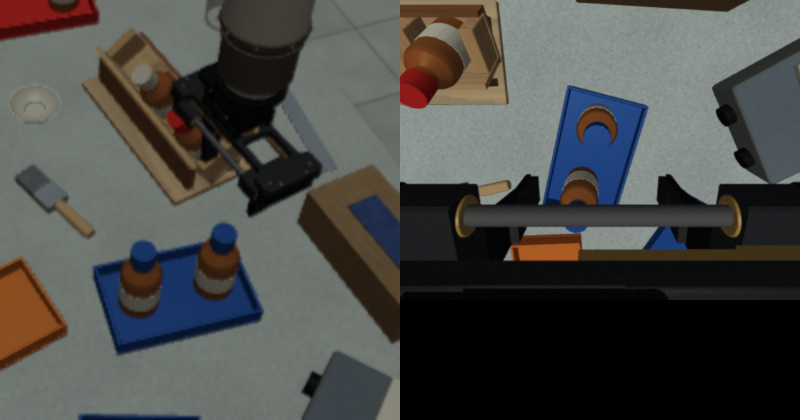

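The left view shows both blue-capped bottles standing upright in the blue tray, with caps at (143,256) and (224,238). Next is red.

Call:
move_arm(
  targets="0.14 0.5 0 0;0.14 0.9 0 0;0.14 0.9 0 0;0.14 0.9 0 0;0.14 0.9 0 0;0.14 0.9 0 0;0.14 0.9 0 0;0.14 0.9 0 0;0.14 0.9 0 0;0.14 0.4 0 0",
)

```text
time_s: 14.57
tcp_pos: [0.6117, -0.1264, 0.24]
ee_rot: [[0.988, 0.156, -0.002], [0.156, -0.988, 0.001], [-0.002, -0.001, -1.0]]
wrist_force: [-0.4, -0.6, 0.6]
gripper_width: 0.998
gripper_force: 0.0
```

Call:
move_arm(
  targets="0 0 0 0;0 0 0 0",
)

```text
time_s: 14.73
tcp_pos: [0.6119, -0.1289, 0.2404]
ee_rot: [[0.988, 0.155, -0.001], [0.155, -0.988, -0.0], [-0.001, -0.0, -1.0]]
wrist_force: [0.2, -0.8, 0.8]
gripper_width: 0.998
gripper_force: 0.0
```

```bash
python3 w.py w6 red
```

```text
[ 0.6119 -0.1289  0.2404] [ 0.155 -0.988 -0.   ] [  2.9  21.5   2.2   0.  -70.8  96. ] [[0.155, 0.947, 0.28, 0.689], [-0.988, 0.149, 0.043, -0.118], [-0.001, -0.284, 0.959, 0.401], [0.0, 0.0, 0.0, 1.0]] 0.9982061923104442 14.7333
[ 255  179   42   51 1804] [275.6 204.5] [ 0.6173 -0.128   0.146 ]
```

Call:
move_arm(
  targets="0.12 0.04 -0.4 0;0 0 -0.6 0;0 0 -0.7 0;0 0 -0.7 0;0 0 -0.7 0;0 0 -0.7 0;0 0 -0.6 0;0 0 -0.3 0;0 0 -0.1 0;0 0 0 0",
)

```text
time_s: 15.62
tcp_pos: [0.6147, -0.1291, 0.1203]
ee_rot: [[0.988, 0.153, -0.001], [0.153, -0.988, -0.0], [-0.001, -0.0, -1.0]]
wrist_force: [0.6, 0.4, 0.1]
gripper_width: 1.001
gripper_force: 0.0
```

Call:
move_arm(
  targets="0 0 0 0;0 0 0 0;0 0 0 0;0 0 0 0;0 0 0 0;0 0 0 0;0 0 0 0;0 0 0 0;0 0 0 0;0 0 0 0",
  gripper=25,
)

```text
time_s: 16.45
tcp_pos: [0.6149, -0.1283, 0.121]
ee_rot: [[0.988, 0.153, -0.0], [0.153, -0.988, 0.0], [-0.0, -0.0, -1.0]]
wrist_force: [-0.6, 0.7, 0.7]
gripper_width: 0.383
gripper_force: 30.0
```

Call:
move_arm(
  targets="0 0 0 0;0 0 0 0",
)

```text
time_s: 16.62
tcp_pos: [0.6149, -0.1283, 0.1211]
ee_rot: [[0.988, 0.153, -0.0], [0.153, -0.988, 0.0], [-0.0, -0.0, -1.0]]
wrist_force: [-0.4, 0.8, 1.0]
gripper_width: 0.381
gripper_force: 30.0
```

Call:
move_arm(
  targets="-0.2 -0.03 0.3 0;-0.33 -0.05 0.5 0;-0.33 -0.05 0.5 0;-0.33 -0.05 0.5 0;-0.33 -0.05 0.5 0;-0.33 -0.05 0.5 0;-0.33 -0.05 0.5 0;0 0 0.8 0;0 0 0.8 0;0 0 0.4 0",
)

```text
time_s: 17.45
tcp_pos: [0.5606, -0.1372, 0.2573]
ee_rot: [[0.988, 0.153, 0.005], [0.154, -0.988, -0.001], [0.004, 0.002, -1.0]]
wrist_force: [1.6, -0.1, -1.7]
gripper_width: 0.383
gripper_force: 30.0
```

Call:
move_arm(
  targets="-0.7 -0.1 0 0;-0.9 -0.15 0 0;-0.9 -0.15 0 0;-0.2 0 -0.6 0;0 0 -0.9 0;0 0 -0.9 0;0 0 -0.9 0;0 0 -0.9 0;0 0 -0.6 0;0 0 0 0",
)

```text
time_s: 18.28
tcp_pos: [0.4897, -0.1465, 0.1303]
ee_rot: [[0.988, 0.152, -0.009], [0.152, -0.988, 0.001], [-0.008, -0.002, -1.0]]
wrist_force: [-0.6, -0.9, -2.7]
gripper_width: 0.383
gripper_force: 30.0
```

Call:
move_arm(
  targets="0.3 0.05 0 0;0.3 0.05 0 0;0.3 0.05 0 0;0.3 0.05 0 0;0.2 0.03 0.1 0;0.2 0.03 0.2 0",
)

```text
time_s: 18.78
tcp_pos: [0.5327, -0.14, 0.1407]
ee_rot: [[0.988, 0.153, -0.003], [0.153, -0.988, 0.0], [-0.003, -0.001, -1.0]]
wrist_force: [-1.3, 0.1, -4.4]
gripper_width: 0.381
gripper_force: 30.0
```

Call:
move_arm(
  targets="0.2 0.03 0.1 0;0.2 0.03 0.1 0;0.2 0.03 0.15 0;0.2 0.03 0.15 0",
)

```text
time_s: 19.12
tcp_pos: [0.5531, -0.1371, 0.1538]
ee_rot: [[0.988, 0.153, -0.001], [0.153, -0.988, 0.0], [-0.001, -0.0, -1.0]]
wrist_force: [-1.8, -0.8, -3.7]
gripper_width: 0.383
gripper_force: 30.0
```

```bash
cat > tilt.py <<'E'
from h import *
s=sense();c=capture("wrist");im=c["image"]
T=np.eye(4);T[:3,:3]=s["ee_rot"];T[:3,3]=s["tcp_pos"];W=np.linalg.inv(T@np.array(c["hand_eye"]))
g=T@[0,0,-.019,1];R=np.array([T[0,0],T[1,0],0])
def row(th,a,r):
    ax=-np.sin(th)*R+[0,0,np.cos(th)];pe=np.cos(th)*R+[0,0,np.sin(th)]
    p=W@np.r_[g[:3]+ax*(a-.116)+pe*r,1];return np.array([c["cx"]+c["fx"]*p[0]/-p[2],c["cy"]-c["fy"]*p[1]/-p[2]]).round(0)
for th in np.arange(-.2,.65,.1): print(round(th,1),"base rim",row(th,0,.029),"body top",row(th,.075,.029),"cap top far",row(th,.13,.017))
h=cv2.cvtColor(im,cv2.COLOR_BGR2HSV)
for x in(265,275,285): print(x,[(r,h[r,x].tolist()) for r in range(60,330,6)])
E
python3 tilt.py
```

```text
-0.2 base rim [276. 203.] body top [275. 212.] cap top far [274. 252.]
-0.1 base rim [276. 189.] body top [275. 205.] cap top far [274. 256.]
0.0 base rim [276. 174.] body top [275. 199.] cap top far [274. 261.]
0.1 base rim [276. 160.] body top [275. 194.] cap top far [274. 266.]
0.2 base rim [276. 146.] body top [275. 189.] cap top far [274. 271.]
0.3 base rim [275. 132.] body top [275. 184.] cap top far [274. 277.]
0.4 base rim [275. 118.] body top [275. 180.] cap top far [274. 282.]
0.5 base rim [275. 103.] body top [274. 177.] cap top far [274. 288.]
0.6 base rim [275.  89.] body top [274. 175.] cap top far [274. 293.]
265 [(60, [17, 109, 173]), (66, [17, 110, 163]), (72, [18, 109, 171]), (78, [17, 110, 150]), (84, [17, 109, 157]), (90, [17, 111, 166]), (96, [17, 108, 165]), (102, [17, 108, 156]), (108, [17, 111, 158]), (114, [17, 109, 155]), (120, [17, 109, 159]), (126, [17, 109, 157]), (132, [18, 108, 172]), (138, [13, 156, 106]), (144, [12, 169, 95]), (150, [23, 31, 148]), (156, [25, 30, 146]), (162, [23, 31, 146]), (168, [24, 25, 155]), (174, [12, 174, 95]), (180, [12, 179, 
[... 1824 characters left out ...]
 (138, [14, 158, 103]), (144, [12, 122, 100]), (150, [23, 31, 140]), (156, [23, 33, 140]), (162, [23, 33, 141]), (168, [38, 17, 181]), (174, [13, 177, 92]), (180, [13, 178, 90]), (186, [12, 181, 93]), (192, [12, 179, 108]), (198, [13, 182, 129]), (204, [12, 181, 138]), (210, [12, 183, 138]), (216, [12, 181, 137]), (222, [13, 183, 135]), (228, [13, 182, 122]), (234, [12, 178, 96]), (240, [1, 208, 115]), (246, [0, 212, 113]), (252, [1, 212, 114]), (258, [0, 212, 113]), (264, [1, 214, 113]), (270, [1, 212, 114]), (276, [1, 208, 179]), (282, [1, 206, 188]), (288, [0, 7, 35]), (294, [0, 4, 61]), (300, [0, 0, 75]), (306, [30, 3, 85]), (312, [30, 3, 80]), (318, [1, 198, 170]), (324, [1, 168, 182])]
```

The wrist image has the cap-top edge at row 274 and the base rim at row 135, so about 0.26 rad of lean remains. I'll keep pivoting.

Call:
move_arm(
  targets="0.22 0.03 0.1 0;0.22 0.03 0.08 0;0.22 0.03 0.06 0;0.22 0.03 0.04 0;0.22 0.03 0.02 0;0.15 0.02 0 0;0 0 0 0",
)

```text
time_s: 19.75
tcp_pos: [0.5851, -0.1329, 0.1609]
ee_rot: [[0.988, 0.154, 0.0], [0.154, -0.988, -0.0], [0.0, 0.0, -1.0]]
wrist_force: [-1.9, -0.9, -1.7]
gripper_width: 0.38
gripper_force: 30.0
```

```bash
cat > t2.py <<'E'
import io,contextlib
b=io.StringIO()
with contextlib.redirect_stdout(b): exec(open("tilt.py").read())
print("\n".join(b.getvalue().split("\n")[:5]))
x=275;red=[r for r in range(60,330) if h[r,x,0]<4 and h[r,x,1]>180 and h[r,x,2]>60]
br=[r for r in range(60,330) if h[r,x,2]>150 and r in red]
lab=[r for r in range(90,235) if h[r,x,1]<50];amb=[r for r in range(90,260) if 9<h[r,x,0]<15 and h[r,x,1]>140]
print("red",red[:1],"disc",br[:1],"label",lab[:1],lab[-1:],"amber",amb[:1],amb[-1:])
E
python3 t2.py
```

```text
-0.2 base rim [276. 203.] body top [275. 212.] cap top far [274. 252.]
-0.1 base rim [276. 189.] body top [275. 205.] cap top far [274. 256.]
0.0 base rim [276. 175.] body top [275. 199.] cap top far [274. 261.]
0.1 base rim [276. 160.] body top [275. 194.] cap top far [274. 266.]
0.2 base rim [275. 146.] body top [275. 189.] cap top far [274. 271.]
red [238] disc [260] label [182] [193] amber [195] [237]
```

Call:
move_arm(
  targets="-0.2 0 0.4 0;-0.1 0 0.7 0;0 0 0.9 0;0 0 0.9 0;0 0 0.9 0;0 0 0.8 0;0 0.3 0.6 0;-0.1 0.6 0.3 0;-0.18 0.85 0 0;-0.18 0.85 0 0",
)

```text
time_s: 20.63
tcp_pos: [0.5658, -0.0674, 0.3005]
ee_rot: [[0.988, 0.152, 0.005], [0.152, -0.988, 0.001], [0.006, -0.0, -1.0]]
wrist_force: [0.4, -0.5, -2.8]
gripper_width: 0.38
gripper_force: 30.0
```

Call:
move_arm(
  targets="-0.18 0.85 0 0;-0.18 0.85 0 0;-0.18 0.85 0 0;-0.18 0.85 0 0;-0.18 0.85 0 0;-0.18 0.85 0 0;-0.18 0.85 0 0;-0.18 0.85 0 0;-0.18 0.85 0 0;-0.18 0.85 0 0",
)

```text
time_s: 21.47
tcp_pos: [0.5202, 0.146, 0.2998]
ee_rot: [[0.988, 0.154, 0.003], [0.154, -0.988, 0.002], [0.004, -0.002, -1.0]]
wrist_force: [0.1, -0.3, -2.9]
gripper_width: 0.382
gripper_force: 30.0
```

Call:
move_arm(
  targets="-0.18 0.85 0 0;-0.18 0.85 0 0;-0.18 0.85 0 0;-0.18 0.85 0 0;-0.18 0.85 0 0;-0.18 0.85 0 0;-0.1 0.6 0 0;0 0.3 0 0;0 0 0 0;0 0 0 0",
)

```text
time_s: 22.3
tcp_pos: [0.4908, 0.2944, 0.2987]
ee_rot: [[0.988, 0.154, 0.0], [0.154, -0.988, 0.0], [0.0, -0.0, -1.0]]
wrist_force: [0.2, -0.7, -1.7]
gripper_width: 0.38
gripper_force: 30.0
```

Call:
move_arm(
  targets="-0.15 0.6 -0.3 0;-0.15 0.6 -0.7 0;-0.05 0.1 -0.9 0;0 0 -0.9 0;0 0 -0.9 0;0 0 -0.9 0;0 0 -0.9 0;0 0 -0.8 0;0 0 -0.5 0;0 0 0 0",
)

```text
time_s: 23.13
tcp_pos: [0.4805, 0.3248, 0.125]
ee_rot: [[0.988, 0.152, -0.005], [0.151, -0.988, -0.005], [-0.006, 0.004, -1.0]]
wrist_force: [-0.5, -0.4, -3.1]
gripper_width: 0.379
gripper_force: 30.0
```

```bash
python3 v.py v6 180 20;python3 t2.py
```

```text
-0.2 base rim [276. 203.] body top [275. 212.] cap top far [274. 252.]
-0.1 base rim [276. 189.] body top [275. 205.] cap top far [274. 256.]
0.0 base rim [275. 174.] body top [275. 199.] cap top far [274. 261.]
0.1 base rim [275. 160.] body top [275. 194.] cap top far [274. 266.]
0.2 base rim [275. 146.] body top [275. 189.] cap top far [274. 271.]
red [60] disc [60] label [104] [190] amber [90] [236]
```

View pics/v6.png

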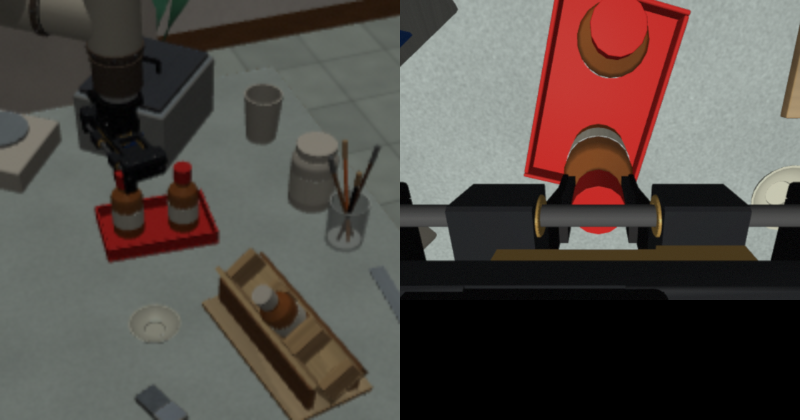

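The held red bottle is upright over the free near end, with its base at about (128,235) within the tray. I'll lower it as I did the blue one.

Call:
move_arm(
  targets="0 0 -0.15 0;0 0 -0.15 0;0 0 -0.1 0;0 0 -0.1 0;0 0 -0.1 0;0 0 -0.1 0;0 0 -0.1 0;0 0 0 0",
)

```text
time_s: 23.95
tcp_pos: [0.4816, 0.3268, 0.1078]
ee_rot: [[0.988, 0.153, -0.001], [0.153, -0.988, -0.001], [-0.001, 0.001, -1.0]]
wrist_force: [1.2, 0.1, -1.9]
gripper_width: 0.384
gripper_force: 30.0
```

Call:
move_arm(
  targets="0 0 -0.08 0;0 0 -0.08 0;0 0 0 0",
)

```text
time_s: 24.2
tcp_pos: [0.4821, 0.3272, 0.1045]
ee_rot: [[0.988, 0.154, 0.0], [0.154, -0.988, 0.0], [0.0, -0.0, -1.0]]
wrist_force: [0.7, -0.2, -2.2]
gripper_width: 0.385
gripper_force: 30.0
```

Call:
move_arm(
  targets="0 0 -0.06 0;0 0 -0.06 0;0 0 0 0",
)

```text
time_s: 24.45
tcp_pos: [0.4836, 0.3276, 0.104]
ee_rot: [[0.988, 0.155, 0.004], [0.155, -0.988, 0.001], [0.004, -0.001, -1.0]]
wrist_force: [1.1, -2.2, 6.6]
gripper_width: 0.378
gripper_force: 30.0
```

Contact at TCP z 0.104, the same height as blue. I'll press slightly, release and retreat.

Call:
move_arm(
  targets="0 0 -0.08 0;0 0 0 0",
)

```text
time_s: 24.62
tcp_pos: [0.4838, 0.3277, 0.1039]
ee_rot: [[0.988, 0.155, 0.005], [0.155, -0.988, 0.002], [0.005, -0.001, -1.0]]
wrist_force: [-2.6, -3.3, 15.5]
gripper_width: 0.379
gripper_force: 30.0
```

Call:
move_arm(
  targets="0 0 0 0;0 0 0 0;0 0 0 0;0 0 0 0;0 0 0 0;0 0 0 0;0 0 0 0",
  gripper=70,
)

```text
time_s: 25.2
tcp_pos: [0.4819, 0.327, 0.0992]
ee_rot: [[0.988, 0.153, -0.0], [0.153, -0.988, -0.0], [-0.0, 0.0, -1.0]]
wrist_force: [0.2, 0.3, 0.1]
gripper_width: 0.777
gripper_force: 0.0
```

Call:
move_arm(
  targets="0 0 0.4 0;0 0 0.8 0;0 0 0.9 0;0 0 0.9 0;0 0 0.9 0;0 0 0.9 0;0 0 0.9 0;0 0 0.5 0;0 0 0 0;0 0 0 0",
)

```text
time_s: 26.03
tcp_pos: [0.4819, 0.3272, 0.2553]
ee_rot: [[0.988, 0.153, 0.001], [0.153, -0.988, 0.002], [0.001, -0.002, -1.0]]
wrist_force: [-0.9, -0.4, -0.4]
gripper_width: 0.806
gripper_force: 0.0
```

Run:
```python
exec(open("/tmp/d.py").read().split("P={}")[0])
# side-view caps: where would an upright bottle's cap be, and what is seen
def proj(c,p):
    q=np.linalg.inv(np.array(c["world_from_camera"]))@np.r_[p,1];return np.array([c["cx"]-c["fx"]*q[0]/q[2],c["cy"]+c["fy"]*q[1]/q[2]])
for n,xy,col in(("red",(.482,.327),"red"),("blue",(.579,-.332),"blue"),("rs",(.5895,.327),"red"),("bs",(.478,-.3245),"blue")):
    p=proj(s,(*xy,.122));b=[int(p[0]-10),int(p[1]-10),int(p[0]+11),int(p[1]+7)]
    print(n,p.round(1),"base",proj(s,(*xy,.02)).round(1),blobs(s["image"],col,b))
    hs=cv2.cvtColor(s["image"],cv2.COLOR_BGR2HSV);m=cv2.inRange(hs,(7,120,30),(18,255,255));z=np.zeros_like(m);y,x=int(p[1]),int(p[0]);z[y:y+45,x-18:x+18]=m[y:y+45,x-18:x+18]
    k=cv2.findNonZero(z).reshape(-1,2);print(" amber",k.mean(0).round(1),k.min(0),k.max(0))
print(sense()["wrist_force"])
```

```text
red [242.6 112.9] base [244.3 135.1] [(np.int32(45), [242.9, 109.8], [239, 107, 9, 6])]
 amber [244.2 126.9] [237 117] [252 141]
blue [348.1 250.7] base [343.6 270.7] [(np.int32(126), [351.8, 247.2], [346, 241, 13, 15])]
 amber [347.8 262.9] [337 250] [359 279]
rs [271.2 106.7] base [271.5 128.9] [(np.int32(44), [270.7, 103.4], [267, 101, 9, 6])]
 amber [271.1 120.6] [264 111] [278 135]
bs [312.2 259.2] base [310. 279.] [(np.int32(167), [313.3, 257.0], [305, 250, 18, 16])]
 amber [309.3 271.9] [300 259] [320 288]
[ 0.16466613 -0.88969515  0.21912791]
```

The side-view cap and body lines match those of the standing bottles, so both placed bottles are upright, and the gripper is clear. Handing in.

```bash
python3 -c "
from station import *
print(finish_job())"
```

```text
the job is handed in; nothing more can be done
None
```

I handed the job in at about 26 s: the red-capped and blue-capped rack bottles stand upright in their own trays, and I touched nothing else. The hand-in call gave no verdict, so success rests on my last camera check.

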